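# Click the grinder collar to the green mark and lock it

## Task

The espresso grinder has been cleaned and its grind collar is off its setting, with the locking lever swung out. With your fingertips, turn the knurled collar counter-clockwise (seen from above) until it clicks in with its white mark at the green dot, then push the red-tipped lever fully home so that its nose locks the collar there. Grip nothing, do not force the lever, do not shove or lift the grinder, and leave the hopper, brush, cups, tumbler and order pad where they are.

Things in the scene. Friction and masses are not known exactly. Their poses are not given: they have to be found in the camera images.
- grinder: Grey espresso grinder, about 6 kg, standing loose on rubber feet, hopper taken off. Origin on the work surface straight under the collar axis; x points to its back, y to its left, z up; spout, fork and key panel are on its front (-x). Head 136 mm deep (x -76 to +60), 150 mm wide, flat aluminium top plate at z = 195 mm; foot x -105 to +60.
- collar (a joint): Turn of the black knurled grind collar about its vertical axis, rad; positive = counter-clockwise from above, 0 = white mark at the green dot. It springs into a click every 24 deg (0.419 rad; at most 0.06 N m to leave one) and starts 1 to 3 clicks short (negative); stops at -1.75 and +1.0. Fingertip friction 0.8 to 1.2.
- collar_axis (a point): Centre of the collar's flat top face, 223 mm above the work surface (grinder frame 0, 0, 223 mm). The collar is 91 mm across, too wide for the gripper; its knurled side stands 205 to 223 mm above the surface.
- collar_mark (a point): Outer end of the white line on the collar's top, 44.5 mm from the axis; it turns with the collar.
- green_mark (a point): Green dot, 12 mm, on the top plate in front of the collar, 55.5 mm from its axis (grinder frame -55.5, 0, 196 mm). Smaller black dots mark the other clicks.
- lock_lever (a joint): Steel locking lever right (-y) of the collar, rad: 0 = fully home, brass nose in a gap of the scalloped ring under the collar; 0.42 = fully out. Starts at 0.26 to 0.40, stays where left, moves with about 1 N at the post. Upright pivot at (48, -44) mm in the grinder frame. If the collar is between clicks the nose stops at about 0.18; once home, it stops the collar turning.
- lever_post (a point): Middle of the lever's upright red round post, 16 mm across, from 201 to 229 mm above the work surface, 102 mm from the pivot; the lever bar, 8 mm thick, ends under it (bar top at 207 mm). In the grinder frame it is at (-52, -66) mm when home and about (-34, -105) mm when fully out; it is pushed towards the grinder's left (+y) to lock.
- hopper: Brown see-through bean hopper, 120 mm across, 115 mm high, upside down on its mouth; origin at the centre of its underside. Bystander.
- grinder_brush: Small cleaning brush with a wooden handle, 150 mm long, lying on the surface; origin under its middle. Bystander.
- cup_a: White cup, 59 mm across, 69 mm high; origin under its centre. Bystander.
- cup_b: White cup like the other, nearer the robot. Bystander.
- tumbler: Clear water tumbler, 64 mm across, 84 mm high; origin under its centre. Bystander.
- order_pad: Order pad, 88 x 117 x 10 mm, lying flat; origin under its centre. Bystander.

How it is judged (in metres and radians):
On the way:
1. the collar rests in the click at the green dot, no longer touched, while the lever is still swung out (value of joint collar between -0.06 and 0.06 rad and velocity of joint collar between -0.05 and 0.05 rad/s and value of joint lock_lever above 0.15 rad and contact force between the fingers and collar below 0.3 N), for 0.2 s.
At the end, for the whole second after the job is handed in: The collar is at rest in the click at the green dot (within 0.06 rad), the lever is fully home (under 0.04 rad) and at rest, the grinder stands upright within 25 mm of where it was, and every bystander is within 20 mm of its place (value of joint collar between -0.06 and 0.06 rad and velocity of joint collar between -0.05 and 0.05 rad/s and value of joint lock_lever below 0.04 rad and velocity of joint lock_lever between -0.05 and 0.05 rad/s and distance of grinder from where it was at the start of the episode below 0.025 m and angle between grinder's own z axis and vertical below 0.03 rad and linear speed of grinder below 0.02 m/s and distance of each of hopper, grinder_brush, cup_a, cup_b, tumbler, order_pad from where it was at the start of the episode below 0.02 m); the robot touches nothing.
It fails at once if the grinder is shoved more than 25 mm, tipped or lifted (distance of grinder from where it was at the start of the episode above 0.025 m or angle between grinder's own z axis and vertical above 0.06 rad or height (world z) of grinder above 0.008 m).
It fails at once if the lever is gripped or forced (over 30 N) (contact force between the fingers and lock_lever above 30 N).
It fails at once if a bystander is moved more than 20 mm or lifted (distance of any of hopper, grinder_brush, cup_a, cup_b, tumbler, order_pad from where it was at the start of the episode above 0.02 m).
It also fails if it takes over 48 s, if anything falls off the work surface, if the arm or the gripper's body presses on something with over 40 N, if the wrist force passes 120 N, or if a joint passes its speed limit or range.

## Robot

A 7-joint arm with a two-finger parallel gripper is mounted at the origin on a cart in front of the work surface, level with it; the furniture and walls round the work are solid. World frame = base frame: x ahead of the robot, y to its left, z up, the work surface at z = 0. Lengths are in m, angles in degrees, forces in N, time in s.
With the tool pointing down it reaches from about 0.35 to 0.775 m from the base axis. Payload 3.1 kg.
Tool frame: the origin (TCP) lies on the centre line of the jaws, within the pads' length; the fingertips stand 17 mm ahead of it and the grasp point (between the pads) lies 2 mm behind it (robot.tip_reach is the distance from the TCP to the fingertips, in m); z points along the fingers, y is the line along which they close (so a half turn about z gives the same grasp; the last joint's range is limited). The gripper opens to 85 mm and grips with 20 to 120 N. Pads are 22 mm wide; open, the fingers measure 114 mm over their backs; the gripper's body (76 mm by 85 mm) begins 54 mm behind the grasp point. The pads swing forward as they close: fully open they stand 13 mm farther back than shut.
Start: joints at [-72.29, 17.813, 0.802, 86.603, -0.252, 75.585, -1.558], TCP at [0.189, 0.517, 0.248] pointing down, gripper open.
Joint ranges: [-154.91, 154.91], [-16.99, 109.72], [-72.82, 74.43], [7.12, 147.25], [-82.49, 262.49], [11.32, 116.49], [-174.64, 174.64]. Speed limits (degrees/s): [159.86, 159.86, 180, 180, 180, 180, 180].

## Interface

Orientations are given as [roll, pitch, yaw] about the fixed x, y, z axes, in that order (R = Rz(yaw) Ry(pitch) Rx(roll)).
In Python, from station import robot, fingers, vision, workorder, recognise gives the robot as it stands. Calls block until the motion is done:
- robot.move_to(position, orientation): joint-space move of the TCP to a pose.
- robot.line_to(position, orientation=None, velocity=0.15, f_stop=None): straight line of the TCP; orientation=None keeps the orientation; velocity is the mean speed in m/s. With f_stop (N) it stops when the force on the tool has changed by that much, and returns True; else False.
- robot.move_j(angles): joint-space move.
- fingers.gripper_to(opening, force=None): opening from 0.0 (shut) to 1.0 (fully open); force is the grip in N (None keeps the last); returns when the fingers have stopped.
- robot.pause(seconds).
- robot.inverse_kinematics(position, orientation): joint angles nearest the present ones, or None.
- vision.grab_frame(name): name is "scene" or "top" or "wrist"; returns the picture (400x640x3 uint8, red, green, blue); there is no depth.
- vision.calibration(name): a dict with "mtx" (3x3 intrinsics, pixels), "extrinsics" (4x4, takes a point from world to camera coordinates); the wrist camera has in their place "T_tool_cam" (4x4, takes a point from camera to tool coordinates, whose origin is the TCP and whose axes are the flange's). Camera axes: x right, y up, looking along -z (the intrinsics and any distortion apply to the point x, -y, -z); pixel columns grow to the right and rows downward; lengths in m; the calibration is good to about 2 mm. A picture is of the moment at which its call begins: read the wrist's pose just before it. calibration takes no time and is no camera call.
A pose or a line that the arm cannot do raises robot.PlanningError and nothing moves.
- workorder.close_job(): hands the job in; it is judged then, once.
Trained networks look in the newest picture that a camera, given by its name, has taken for a name from the list of things; names that differ only in an ending like _2 or _b are one class to them, and where a whole thing is asked for, a point or a joint stands for the part that bears it (a point fixed in the world has none). Each returns a list of dicts, best first, with "p" (0 to 1); they miss things now and then, are a little off and sometimes report something else, mostly with a low value. They report only what shows in the picture. A call takes as long as a camera call.
- recognise(label, camera): "rect" ([centre column, centre row, width, height] in pixels, round what is visible of it).
Readings, each from a call of its own:
- robot.current_time_s(): time.
- robot.current_joint_positions(): joint angles.
- robot.current_dq(): joint speeds.
- robot.current_joint_torque(): joint torques, N m.
- robot.current_tool_pos(): TCP position.
- robot.current_eef_rot(): TCP orientation.
- robot.current_contact_force(): force on the tool from outside, world axes, zero at the start.
- robot.current_torque(): the same for the moment, N m.
- robot.current_finger_gap(): opening from 0.0 (shut) to 1.0 (fully open).
- robot.current_gripper_force(): force on a finger pad.
Only numpy, scipy, OpenCV 4.12 (cv2) and the standard library are available. Lean on these libraries where they do the work, as an engineer would, in place of code of your own. Each camera call takes 0.05 s, during which the arm holds its last target. There are 200 camera calls.

## Working session

There is one attempt and no reset: what is moved stays moved. The work goes in short steps, each a Python script; the robot and the scene stay as the last script left them, time stands still between calls to the robot, and variables do not carry over. Pictures are saved under pics/ and viewed, at most 10 in all, crops included, and the job is handed in when it is done.

```bash
ls; mkdir -p pics
cat > h.py <<'E'
import numpy as np, cv2
from station import robot, fingers, vision, workorder, recognise
def proj(name,P):
    c=vision.calibration(name); P=np.atleast_2d(P)
    E=np.array(c["extrinsics"]); q=P@E[:3,:3].T+E[:3,3]; q=q*[1,-1,-1]
    uv=q@np.array(c["mtx"]).T; return uv[:,:2]/uv[:,2:]
def ray(name,uv,z):
    """world point at height z seen at pixel uv"""
    c=vision.calibration(name);E=np.array(c["extrinsics"]);R=E[:3,:3];o=-R.T@E[:3,3]
    d=np.linalg.solve(np.array(c["mtx"]),[uv[0],uv[1],1.])*[1,-1,-1]; d=R.T@d
    return o+d*(z-o[2])/d[2]
E
python3 - <<'E'
from h import *
for n in ("scene","top"):
    im=vision.grab_frame(n); cv2.imwrite(f"pics/{n}0.png",im[:,:,::-1])
    print(n,{k:np.round(v,3).tolist() if not isinstance(v,str) else v for k,v in vision.calibration(n).items()})
    for l,z in (("grinder",.1),("collar_axis",.223),("collar_mark",.223),("green_mark",.196),("lever_post",.215),("hopper",.1),("cup_a",.06),("tumbler",.08),("order_pad",.01),("grinder_brush",.01)):
        for r in recognise(l,n)[:2]: print(l,round(r["p"],2),np.round(r["rect"],1),np.round(ray(n,r["rect"][:2],z),3))
print(robot.current_time_s())
E
```

```text
pics
scene {'mtx': [[514.698, 0.0, 319.294], [0.0, 514.698, 202.803], [0.0, 0.0, 1.0]], 'extrinsics': [[-0.858, -0.513, -0.01, 0.484], [0.333, -0.572, 0.75, -0.249], [-0.39, 0.64, 0.662, -1.278], [0.0, 0.0, 0.0, 1.0]]}
collar_axis 0.8 [302.4 206.9  67.7 103.9] [0.507 0.169 0.223]
collar_mark 0.84 [299.6 180.2  36.5  33.7] [0.567 0.087 0.223]
green_mark 0.87 [299.9 209.2  63.5 112.4] [0.525 0.154 0.196]
green_mark 0.44 [301.1 181.5  31.1  30. ] [0.58  0.062 0.196]
lever_post 0.68 [319.2 160.9  32.3   9.3] [ 0.572 -0.016  0.215]
hopper 0.75 [273.9 319.4  50.5  61.2] [0.441 0.399 0.1  ]
cup_a 0.68 [342.  166.2  24.8  31.8] [ 0.604 -0.205  0.06 ]
cup_a 0.53 [376.4 170.6  21.1  12.7] [ 0.501 -0.239  0.06 ]
tumbler 0.75 [246.7 269.6  30.   39.1] [0.591 0.3   0.08 ]
grinder_brush 0.59 [313.  339.4  38.2  54. ] [0.373 0.349 0.01 ]
top {'mtx': [[434.477, 0.0, 321.372], [0.0, 434.477, 203.27], [0.0, 0.0, 1.0]], 'extrinsics': [[0.025, -0.997, 0.079, 0.018], [0.991, 0.035, 0.132, -0.512], [-0.134, 0.075, 0.988, -1.404], [0.0, 0.0, 0.0, 1.0]]}
grinder 0.82 [317.9 184.5  64.9  63.4] [0.562 0.051 0.1  ]
collar_axis 0.87 [319.4 182.6  66.6  63.5] [0.545 0.055 0.223]
collar_mark 0.62 [315.2 170.4  30.2  32.5] [0.581 0.068 0.223]
green_mark 0.84 [317.1 184.8  63.9  62.5] [0.544 0.059 0.196]
lever_post 0.68 [340.  172.4  23.7  31.9] [ 0.58  -0.006  0.215]
hopper 0.56 [217.9 209.2  39.3  37.1] [0.472 0.358 0.1  ]
cup_a 0.76 [402.6 204.9  14.4  21.9] [ 0.512 -0.233  0.06 ]
cup_a 0.57 [401.8 177.5  20.8  21. ] [ 0.603 -0.231  0.06 ]
tumbler 0.66 [318.4 183.6  63.5  60.9] [0.568 0.048 0.08 ]
tumbler 0.61 [247.3 169.5  25.1  20. ] [0.605 0.276 0.08 ]
order_pad 0.7 [386.8 239.2  29.8  22.9] [ 0.4   -0.193  0.01 ]
order_pad 0.31 [340.6 171.7  19.5  34.4] [ 0.625 -0.032  0.01 ]
grinder_brush 0.69 [228.2 244.5  42.9  12.8] [0.368 0.333 0.01 ]
1.1
```

Run:
```python
import cv2,numpy as np
t=cv2.imread("pics/top0.png")[140:230,262:382]; s=cv2.imread("pics/scene0.png")[130:280,240:400]
cv2.imwrite("pics/t1.png",cv2.resize(t,None,fx=6.5,fy=6.5,interpolation=cv2.INTER_CUBIC))
cv2.imwrite("pics/s1.png",cv2.resize(s,None,fx=4,fy=4,interpolation=cv2.INTER_CUBIC))
```

```text
(no output)
```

View pics/t1.png

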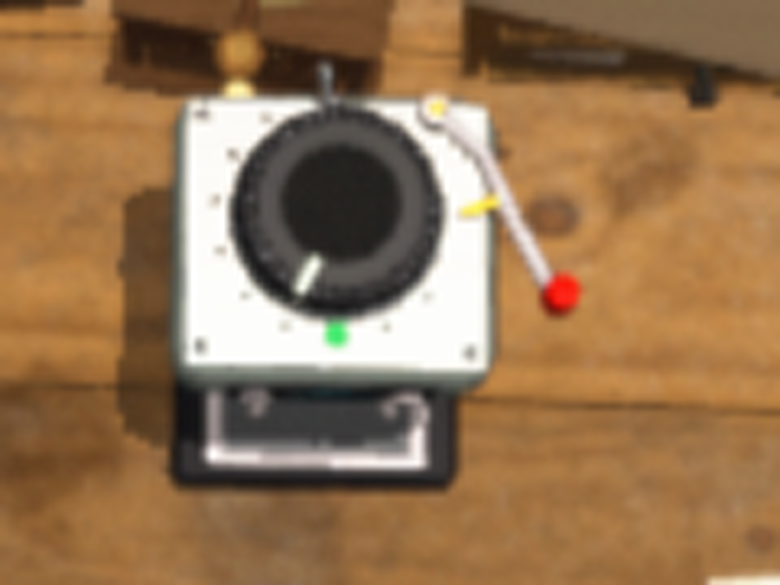

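View pics/s1.png

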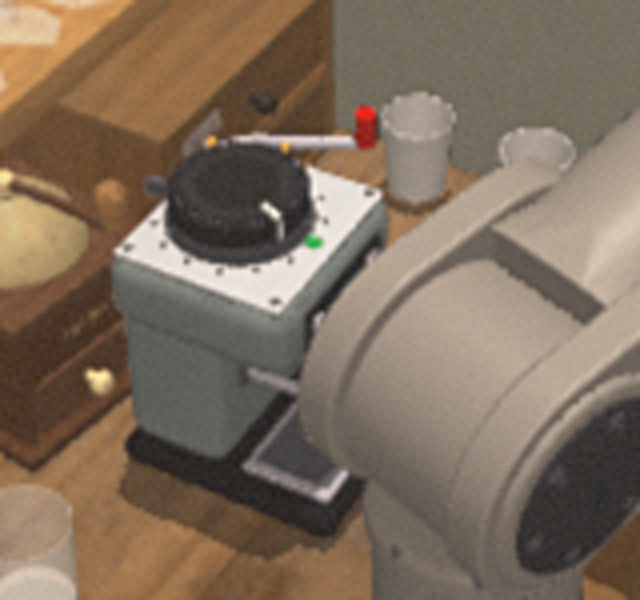

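View pics/scene0.png

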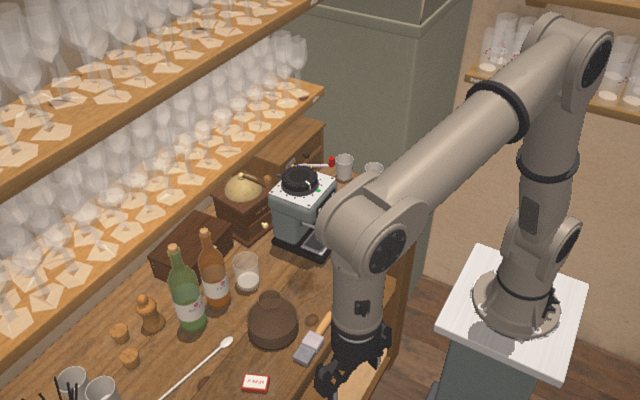

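The top crop shows the grinder facing the robot, with the collar centre near crop (338,212), the green dot at (336,335) and the mark's outer end at (298,295). The mark is about one click short, on the clockwise side. The red post is at (562,295), swung out. The scene picture shows glass shelves behind and to the left of the work area.

```bash
cat >> h.py <<'E'
def blob(im,kind,box=None):
    """centroid, area of biggest green/red blob (RGB image)"""
    h=cv2.cvtColor(im,cv2.COLOR_RGB2HSV)
    m=cv2.inRange(h,(45,120,80),(80,255,255)) if kind=="g" else cv2.inRange(h,(0,200,110),(6,255,255))|cv2.inRange(h,(174,200,110),(180,255,255))
    if box is not None:
        k=np.zeros_like(m); x0,y0,x1,y1=box; k[y0:y1,x0:x1]=1; m*=k
    n,l,s,c=cv2.connectedComponentsWithStats(m)
    if n<2: return None
    i=1+s[1:,4].argmax(); return c[i],s[i,4]
E
python3 - <<'E'
from h import *
B={"top":(262,140,382,230),"scene":(240,130,345,280)}
for n in B:
    im=cv2.imread(f"pics/{n}0.png")[:,:,::-1].copy()
    for k,z in (("g",.196),("r",.222 if n=="top" else .215)):
        b=blob(im,k,B[n]); print(n,k,b, ray(n,b[0],z).round(4) if b else None)
f=lambda u,v:(262+u/6.5-.4,140+v/6.5-.4)
for nm,uv,z in (("collar",(338,212),.218),("mark_out",(298,297),.223),("pivot",(436,109),.208),("scrFL",(200,345),.195),("scrFR",(470,352),.195),("scrBL",(202,113),.195)): print(nm,ray("top",f(*uv),z).round(4))
print(robot.current_eef_rot(), robot.current_contact_force(), vision.calibration("wrist"))
for n in("top","scene"):
  E=np.array(vision.calibration(n)["extrinsics"]); print(n,-E[:3,:3].T@E[:3,3])
E
```

```text
top g (array([313.28571429, 191.        ]), np.int32(7)) [0.5247 0.07   0.196 ]
top r (array([348.04, 184.76]), np.int32(25)) [ 0.5425 -0.0289  0.222 ]
scene g (array([317.85714286, 190.28571429]), np.int32(7)) [0.524  0.0707 0.196 ]
scene r (array([330.96153846, 160.23076923]), np.int32(26)) [ 0.5461 -0.0343  0.215 ]
collar [0.5763 0.0718 0.218 ]
mark_out [0.5362 0.0888 0.223 ]
pivot [0.6278 0.0281 0.208 ]
scrFL [0.5176 0.1311 0.195 ]
scrFR [0.5189 0.0089 0.195 ]
scrBL [0.6244 0.1338 0.195 ]
[1.79999735e+02 1.53521618e-03 1.59905232e+02] [-0.00183739 -0.28163737  0.17289597] {'mtx': array([[312.11322769,   0.        , 318.91552124],
       [  0.        , 312.11322769, 199.79330712],
       [  0.        ,   0.        ,   1.        ]]), 'T_tool_cam': array([[-1.92108725e-04,  9.53554574e-01,  3.01220249e-01,
         7.67710997e-02],
       [ 9.99999670e-01,  4.21033234e-04, -6.95071151e-04,
        -7.43575250e-04],
       [-7.89612010e-04,  3.01220016e-01, -9.53554340e-01,
        -1.25731010e-01],
       [ 0.00000000e+00,  0.00000000e+00,  0.00000000e+00,
         1.00000000e+00]])}
top [0.31858582 0.14030676 1.45386831]
scene [-2.97209287e-04  9.24186726e-01  1.03782465e+00]
```

View pics/top0.png

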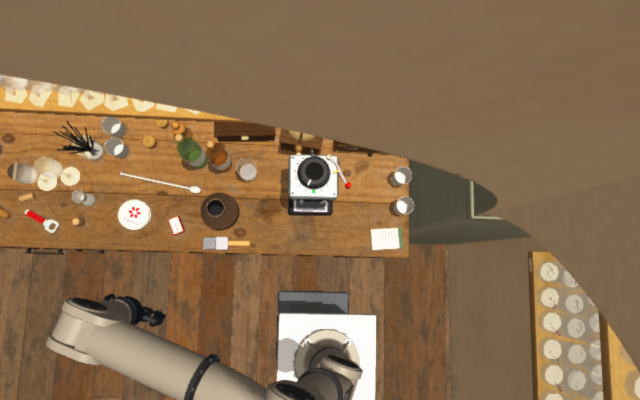

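Grinder axis is about (0.579, 0.071), yaw about 1°. I'll lift, go above it, and refine the position with the wrist camera.

```bash
cat >> h.py <<'E'
from scipy.spatial.transform import Rotation as Rot
def wcap(name):
    p=np.array(robot.current_tool_pos()); r=Rot.from_euler("xyz",robot.current_eef_rot(),degrees=True).as_matrix()
    im=vision.grab_frame("wrist"); cv2.imwrite(f"pics/{name}.png",im[:,:,::-1])
    c=vision.calibration("wrist"); T=c["T_tool_cam"]; R=r@T[:3,:3]; o=p+r@T[:3,3]
    def wr(uv,z):
        d=R@(np.linalg.solve(c["mtx"],[uv[0],uv[1],1.])*[1,-1,-1]); return o+d*(z-o[2])/d[2]
    def wp(P):
        q=((np.atleast_2d(P)-o)@R)*[1,-1,-1]; q=q@c["mtx"].T; return q[:,:2]/q[:,2:]
    return im,wr,wp
E
python3 - <<'E'
from h import *
robot.line_to([.189,.517,.36],velocity=.3)
robot.move_to([.575,.06,.40],[180,0,90])
print(robot.current_tool_pos(),robot.current_joint_positions(),robot.current_contact_force(),robot.current_time_s())
im,wr,wp=wcap("w1")
for k,z in(("g",.196),("r",.225)):
    b=blob(im,k); print(k,b, wr(b[0],z) if b else None)
im=im.copy()
# collar circle overlay (z=.223,r=.0455), at guess
a=np.linspace(0,2*np.pi,60)
pts=wp(np.c_[.579+.0455*np.cos(a),.071+.0455*np.sin(a),np.full(60,.223)])
cv2.polylines(im,[np.int32(pts*8)],True,(0,255,255),1,cv2.LINE_AA,3)
cv2.imwrite("pics/w1o.png",im[:,:,::-1])
E
```

```text
[0.57486764 0.06205128 0.39971114] [-33.18922711  22.94573414  41.23573598  63.54790044 -15.11503543
  98.53398113   3.63796812] [-0.55542867  0.26742399  0.14572522] 3.775
g (array([271.46753247, 168.31168831]), np.int32(77)) [0.52394126 0.06997535 0.196     ]
r (array([289.44502618, 261.0104712 ]), np.int32(191)) [ 0.54345197 -0.02522943  0.225     ]
```

View pics/w1o.png

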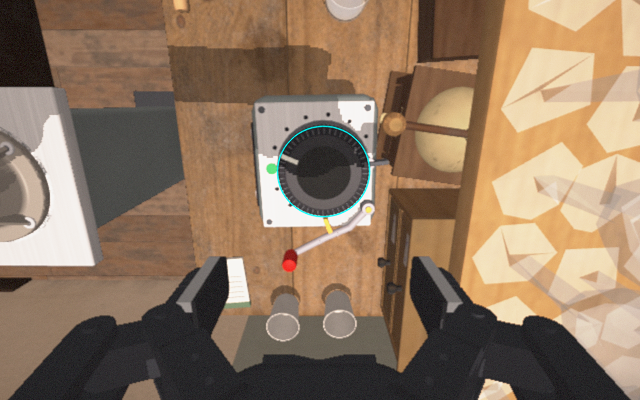

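The wrist view confirms the pose: the overlaid circle sits on the collar, the green dot is at (271,168), the mark at about (288,160), and the red post at (289,261). I'll lower both open fingertips onto the collar's top and first time small rotations in the air.

Run:
```python
from h import *
fingers.gripper_to(.74,force=20)
robot.move_to([.579,.071,.28],[180,0,90])
t=robot.current_time_s
a=t(); robot.line_to([.579,.071,.28],[180,0,86],velocity=.05); print("4deg",t()-a)
a=t(); robot.line_to([.579,.071,.28],[180,0,78],velocity=.05); print("8deg",t()-a, np.abs(robot.current_dq()).max())
robot.pause(.3); print(robot.current_tool_pos(),robot.current_eef_rot(),robot.current_contact_force())
a=t(); s=robot.line_to([.579,.071,.222],velocity=.025,f_stop=5); print("stop",s,t()-a)
robot.pause(.2); print(robot.current_tool_pos(),robot.current_contact_force(),robot.current_finger_gap(),t())
```

```text
4deg 0.25
8deg 0.2917000000000005 0.5384298218367015
[0.57904527 0.07100179 0.28009148] [ 1.79993802e+02 -8.61500493e-03  7.80551339e+01] [ 0.1079197  -0.20204977  0.29491192]
stop True 1.6417000000000002
[0.5789737  0.07098315 0.23433429] [-1.01359767 -1.15779457  5.15334599] 0.742760425612399 7.4167
```

Run:
```python
from h import *
z=.2341
for y in np.arange(80,103.1,2):
    robot.line_to([.579,.071,z],[180,0,float(y)],velocity=.05)
    print(y,np.round(robot.current_contact_force(),1),round(robot.current_torque()[2],3))
robot.pause(.2)
print(robot.current_eef_rot(),robot.current_contact_force(),robot.current_torque(),robot.current_time_s())
robot.line_to([.579,.071,.30],velocity=.1)
robot.line_to([.579,.06,.38],[180,0,90],velocity=.2)
robot.pause(.2)
im,wr,wp=wcap("w2")
for k,z in(("g",.196),("r",.225)):
    b=blob(im,k); print(k,b, wr(b[0],z) if b else None)
u,v=wp([.579,.071,.223])[0]; print(u,v,robot.current_time_s())
c=im[int(v)-85:int(v)+115,int(u)-100:int(u)+100]; cv2.imwrite("pics/w2c.png",cv2.resize(c[:,:,::-1],None,fx=3,fy=3,interpolation=cv2.INTER_CUBIC))
```

```text
80.0 [ 0.2 -0.7  2.7] 0.047
82.0 [0.4 0.3 3. ] -0.025
84.0 [ 0.7 -0.   3.5] 0.005
86.0 [1.2 1.2 4.7] -0.045
88.0 [2.1 1.4 4.1] -0.035
90.0 [2.8 0.9 4.6] -0.0
92.0 [2.2 0.7 4.3] 0.05
94.0 [2.3 2.1 4.7] 0.061
96.0 [3.  0.6 4.6] 0.068
98.0 [2.  1.5 4.1] 0.034
100.0 [2.1 1.8 5.2] 0.036
102.0 [2.3 1.  4.8] 0.016
[ 1.79941786e+02 -4.45904382e-03  1.01884600e+02] [2.98990204 0.98854676 5.02969089] [ 0.27770091 -0.6206807   0.0390511 ] 10.6167
g (array([265.41573034, 171.41573034]), np.int32(89)) [0.52391241 0.06975564 0.196     ]
r (array([285.07522124, 269.78318584]), np.int32(226)) [ 0.54375859 -0.02495144  0.225     ]
320.2329673966063 176.42037871505318 12.225
```

View pics/w2c.png

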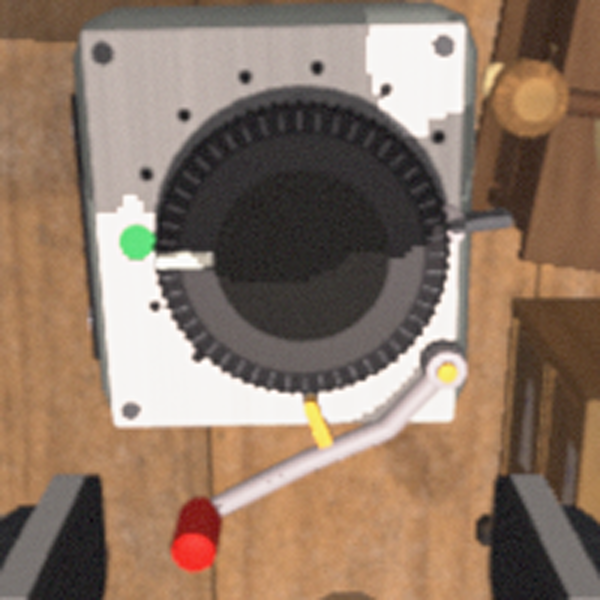

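Run:
```python
from h import *
im,wr,wp=wcap("w3")
u,v=wp([.579,.071,.223])[0]; print(u,v)
a=np.linspace(-20,20,81); 
# sample brightness at radii on the collar top versus angle about the front direction
for r in (.030,.034,.038,.042):
    P=np.c_[.579-r*np.cos(np.radians(a)),.071-r*np.sin(np.radians(a)),np.full(81,.223)]
    q=np.float32(wp(P)); g=cv2.remap(cv2.cvtColor(im,cv2.COLOR_RGB2GRAY),q[:,0][None],q[:,1][None],cv2.INTER_LINEAR)[0].astype(float)
    w=np.clip(g-130,0,None); print(r, (w*a).sum()/w.sum(), a[w>0][[0,-1]])
# collar centre from a circle fit: outer edge of dark disc
g=wr(blob(im,"g")[0],.196); print(g)
h=cv2.cvtColor(im,cv2.COLOR_RGB2GRAY); pts=[]
for t in np.radians(np.arange(0,360,3)):
    rr=np.linspace(.036,.056,81); q=np.float32(wp(np.c_[.579+rr*np.cos(t),.071+rr*np.sin(t),np.full(81,.223)]))
    s=cv2.GaussianBlur(cv2.remap(h,q[:,0][None],q[:,1][None],1),(9,1),0)[0].astype(float); pts.append(rr[np.diff(s).argmax()])
print(np.round(np.array(pts)*1e3,1).reshape(-1,15))
```

```text
320.03260087018333 176.20100783224888
0.03 1.0900846432889963 [-2.5  5.5]
0.034 1.712041884816754 [-3.   6.5]
0.038 1.2506002400960383 [-2.5  5.5]
0.042 2.1616161616161618 [-1.5  5.5]
[0.52389144 0.06991876 0.196     ]
[[44.5 45.2 45.2 45.  50.5 44.8 45.2 46.5 46.8 46.8 47.8 47.5 47.8 48.5
  55. ]
 [48.5 49.  49.2 49.2 49.2 49.8 49.8 50.2 50.5 50.8 50.5 51.  50.8 50.8
  51. ]
 [50.8 51.3 50.8 51.  50.8 50.8 50.5 50.8 50.5 50.2 50.  49.8 49.5 49.5
  49.2]
 [49.  48.5 48.8 48.2 47.8 47.8 47.2 46.8 46.5 46.2 45.8 45.5 45.8 45.5
  45. ]
 [45.2 45.8 45.  44.8 44.8 45.  49.8 45.  44.8 44.8 45.  44.2 45.  44.5
  45. ]
 [47.5 44.  44.5 44.5 44.5 44.5 44.2 44.8 44.2 44.5 44.2 44.5 44.5 44.2
  44.8]
 [44.5 47.8 44.8 44.2 44.5 44.2 44.2 44.5 44.2 44.5 44.2 44.2 44.8 44.2
  44.8]
 [44.2 44.5 44.5 44.  44.5 44.2 44.8 44.8 44.5 45.  44.8 45.  44.8 45.
  45. ]]
```

The mark is now 0.4° from the green dot's direction, so the collar is in the click and nothing is touching it. Next is the lever: closed fingertips pushing the post from outside, under force watch.

```bash
cat >> h.py <<'E'
psi=np.radians(1.2); ax=np.array([.579,.071])
Rz=np.array([[np.cos(psi),-np.sin(psi)],[np.sin(psi),np.cos(psi)]])
def post(th):
    a=np.arctan2(22,100)+th; return ax+Rz@(np.array([.048,-.044])-.1024*np.array([np.cos(a),np.sin(a)]))
E
python3 - <<'E'
from h import *
print(post(0),post(.35))
yaw=113.6; n=np.array([np.cos(np.radians(yaw)),np.sin(np.radians(yaw))])
O=[180,0,yaw]; Z=.230
T=lambda th,off,z=Z:[*(post(th)-n*off),z]
fingers.gripper_to(0.)
robot.move_to(T(.35,.05,.30),O)
print("down",robot.line_to(T(.35,.05),velocity=.1,f_stop=6))
robot.pause(.2); print(robot.current_contact_force())
s=robot.line_to(T(-.05,.017),velocity=.03,f_stop=8)
p=np.array(robot.current_tool_pos()); print("stop",s,p,"offset from home post",(post(0)-p[:2])@n,robot.current_contact_force(),robot.current_time_s())
robot.pause(.2);print(robot.current_contact_force())
E
```

```text
[0.52838525 0.00392345] [ 0.54268013 -0.02874309]
down False
[ 0.38976867 -0.60517728 -0.12768445]
stop True [ 0.53657855 -0.01251582  0.22987496] offset from home post 0.018344513671844077 [ 1.38362922 -1.58214006  0.78408716] 16.75
[1.01602087 0.06931067 0.31687555]
```

The stop came where home was expected. I'll back away, lift, and check.

Run:
```python
from h import *
yaw=113.6; n=np.array([np.cos(np.radians(yaw)),np.sin(np.radians(yaw))])
p=np.array(robot.current_tool_pos())
robot.line_to([*(p[:2]-n*.03),.230],velocity=.08)
robot.line_to([*(p[:2]-n*.03),.30],velocity=.15)
robot.line_to([.575,.05,.38],[180,0,90],velocity=.2); robot.pause(.3)
im,wr,wp=wcap("w4")
print("green",wr(blob(im,"g")[0],.196)); r=wr(blob(im,"r")[0],.223); print("post",r)
d=Rz.T@(r[:2]-ax)-[.048,-.044]; print("theta",np.arctan2(-d[1],-d[0])-np.arctan2(22,100),np.hypot(*d))
a=np.linspace(-20,20,81)
for q in (.030,.034,.038,.042):
    P=np.float32(wp(np.c_[.579-q*np.cos(np.radians(a)),.071-q*np.sin(np.radians(a)),np.full(81,.223)]))
    g=cv2.remap(cv2.cvtColor(im,cv2.COLOR_RGB2GRAY),P[:,0][None],P[:,1][None],1)[0].astype(float); w=np.clip(g-130,0,None); print((w*a).sum()/w.sum())
u,v=wp([.579,.071,.223])[0]; print(robot.current_time_s())
c=im[int(v)-85:int(v)+115,int(u)-100:int(u)+100]; cv2.imwrite("pics/w4c.png",cv2.resize(c[:,:,::-1],None,fx=3,fy=3,interpolation=cv2.INTER_CUBIC))
```

```text
green [0.52368554 0.0699696  0.196     ]
post [0.52887342 0.0057312  0.223     ]
theta -0.01617746015252089 0.10151351342988334
1.4110429447852761
1.3189964157706093
1.1950980392156862
1.1531049250535332
19.2083
```

View pics/w4c.png

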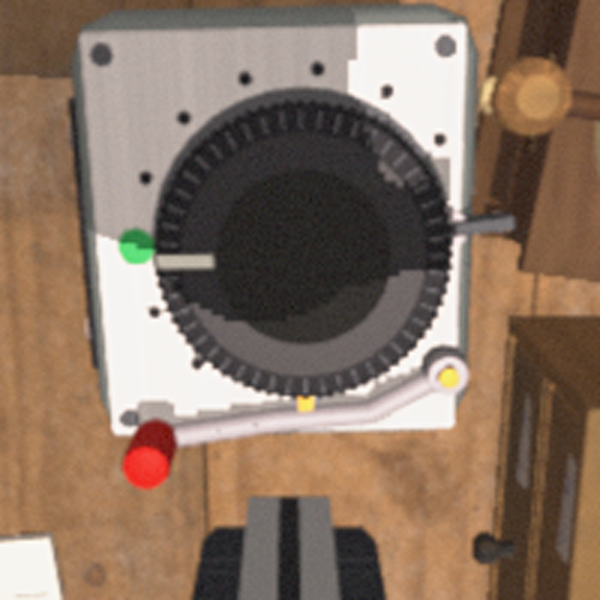

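The picture shows the lever swung in, with the nose under the collar at (305,402) and the post at (150,455). The mark at row 261 lines up with the green dot. One gentle confirming push will show whether it's at a hard stop.

Run:
```python
from h import *
yaw=113.6; n=np.array([np.cos(np.radians(yaw)),np.sin(np.radians(yaw))]); O=[180,0,yaw]
T=lambda off,z=.230:[*(post(0)-n*off),z]
robot.move_to(T(.045,.30),O); robot.line_to(T(.045),velocity=.1,f_stop=6); robot.line_to(T(.024),velocity=.05,f_stop=8); robot.pause(.2)
s=robot.line_to(T(.010),velocity=.015,f_stop=10)
p=np.array(robot.current_tool_pos()); print(s,"offset",(post(0)-p[:2])@n,robot.current_contact_force())
robot.line_to(T(.045),velocity=.08); robot.line_to(T(.045,.30),velocity=.15)
robot.line_to([.575,.05,.38],[180,0,90],velocity=.2); robot.pause(.3)
im,wr,wp=wcap("w5"); print("green",wr(blob(im,"g")[0],.196),"post",wr(blob(im,"r")[0],.223))
a=np.linspace(-20,20,81);q=.036
P=np.float32(wp(np.c_[.579-q*np.cos(np.radians(a)),.071-q*np.sin(np.radians(a)),np.full(81,.223)]))
g=cv2.remap(cv2.cvtColor(im,cv2.COLOR_RGB2GRAY),P[:,0][None],P[:,1][None],1)[0].astype(float); w=np.clip(g-130,0,None); print((w*a).sum()/w.sum(),robot.current_time_s())
```

```text
True offset 0.01826115696166421 [ 1.2115907  -0.999139    2.31797403]
green [0.52371331 0.07003029 0.196     ] post [0.52880211 0.00578961 0.223     ]
1.217479674796748 24.3167
```

It stopped at the same place, within 0.1 mm, so the lever is on its hard stop and fully home. The collar is still at the green dot and the grinder hasn't moved. Handing in.

```bash
python3 -c "
from h import *
print(workorder.close_job())"
```

```text
the job is handed in; nothing more can be done
None
```

The job is handed in with the collar in the click at the green dot (within about half a degree), the lever fully home against its stop and the grinder within about 0.3 mm of where it was; the bystanders were not checked by camera afterwards, though the arm met no unexpected contact, and no verdict was returned.

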